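# Preload the spring gauge and hold the spring-return dial at its third click

### The job

Set up the pull test: draw the spring gauge's slide out by its black upright handle until its pointer stands in the notch of the brass rider, and leave it there (its brake keeps it). Then turn the control box's spring-return dial clockwise from rest, past its first two clicks, to the third position (the one with three pips), and keep holding it there: the program finishes with the gripper still holding the dial, which springs back to rest if let go. Leave the tape roll, the flange, the notebook and the loupe lying beside the work where they are.

Things in the scene. Friction and masses are not known exactly. Their poses are not given: they have to be found in the camera images.
- gauge: Spring gauge fixed to the bench: aluminium bed 215 x 80 x 8 mm, a grey spring housing (85 x 50 mm, top 35 mm up) on its far end. Origin on the bench under the housing's near face; x axis runs from there along the housing, away from the slide. The slide draws out along the gauge's own -x (towards the robot). Drawn fully in, the handle's middle is 30 mm out from the housing's face.
- gauge_slide (a joint): How far the slide is drawn out of the spring housing, in m: 0 fully in, 0.09 fully out; grows as it is pulled. It starts between 0 and 0.012. Pulling takes about 7 to 11 N, growing with the draw; a friction brake keeps the slide wherever it is left, and it can be pushed back in with 2 to 6 N.
- slide_grip (a point): Point to grip on the slide's black upright handle: its middle, 60 mm above the bench. The handle is 12 mm thick (along the gauge's x), 28 mm wide (along its y), its top 70 mm above the bench; above 36 mm it stands clear of all the rest of the gauge. Axes as the gauge's.
- pointer_tip (a point): Tip of the slide's steel pointer, a fin 2.5 mm thick that sticks out to the gauge's -y side at the foot of the handle, 34 mm from the handle's middle and 24 mm above the bench; at the same x along the gauge as the handle's middle. Axes as the gauge's.
- rider: Brass rider clamped fast on the rail at the -y side of the gauge's bed: two lugs 7 mm wide, tops 32 mm above the bench, with an open notch 10 mm wide between them that the pointer tip must stand in (nothing stops the pointer). Origin: under the notch's middle, 12 mm above the bench; x axis as the gauge's. It is set 35 to 75 mm beyond the pointer's fully-in place (varies).
- control_box: Grey control box fixed to the bench, 120 x 120 mm, top 45 mm up, the dial in the middle of its top. Origin: centre of its underside; x axis to the far edge. Raised marks round the dial: a short bar at rest (0.6 rad to the left of the x axis), then rows of one, two and three pips for the first, second and third position, each 0.4 rad farther clockwise.
- hold_dial (a joint): Angle of the dial in rad: 0 at rest, growing clockwise seen from above. Clicks (detents) at 0.4, 0.8 and 1.2; end stop at 1.5. A return spring of 0.10 (at rest) to 0.15 Nm always drives it back to 0 when let go, from every click; with the clicks, turning needs up to 0.2 Nm.
- dial_grip (a point): Point to grip on the dial's bar, on the dial's vertical axis, 71 mm above the bench. The black bar is 48 mm long (this point's x), 13 mm thick (its y), from 56 to 81 mm above the bench, on a round disc 50 mm across. A white line marks the pointing end, +x. The point turns with the dial.
- usb_camera_stand: Obstacle, fixed at the back between the two working places: a camera stand, base plate 100 x 130 x 10 mm, with a post and camera arm up to 220 mm above the bench. Origin under the base's centre; the post stands 20 mm along its x and 31 mm along its y from there. Pass in front of it or above it when going from one place to the other.
- tape_roll: Bystander: roll of masking tape, 81 x 81 x 19 mm, lying flat; origin under its centre.
- loose_flange: Bystander: turned steel flange, 50 x 50 x 22 mm; origin under its centre.
- notebook: Bystander: blue pocket notebook, 74 x 94 x 10 mm; origin under its centre.
- loupe: Bystander: black hand loupe, 36 x 64 x 11 mm; origin under its centre.

How it is judged:
On the way, in this order (a step that is already met when the one before it is completed fails the run):
1. the gauge's pointer stands in the rider's notch (within 5 mm of its middle), the dial still at rest (x of pointer_tip in the frame of rider between -0.005 and 0.005 m and value of joint hold_dial below 0.15 rad), for 0.3 s.
2. the fingers hold the dial at its third click (1.07 to 1.33 rad) (value of joint hold_dial between 1.07 and 1.33 rad and contact force between the fingers and hold_dial above 1 N), for 0.1 s.
At the end, for the whole second after the job is handed in: The fingers hold the dial (more than 1 N) still at its third click (1.07 to 1.33 rad, click at 1.2), while the gauge's pointer stands in the rider's notch, within 5 mm of its middle (all of step 2 and velocity of joint hold_dial between -0.1 and 0.1 rad/s and x of pointer_tip in the frame of rider between -0.005 and 0.005 m); the arm keeps its last pose, push and grip.
It fails at once if the roll of tape is moved more than 25 mm (distance of tape_roll from where it was at the start of the episode above 0.025 m).
It fails at once if the loose flange is moved more than 25 mm (distance of loose_flange from where it was at the start of the episode above 0.025 m).
It fails at once if the notebook is moved more than 25 mm (distance of notebook from where it was at the start of the episode above 0.025 m).
It fails at once if the hand loupe is moved more than 25 mm (distance of loupe from where it was at the start of the episode above 0.025 m).
It also fails if it takes over 58 s, if anything falls off the work surface, if the arm or the gripper's body presses on something with over 40 N, if the wrist force passes 120 N, or if a joint passes its speed limit or range.

### The arm

A 6-joint arm with a two-finger parallel gripper is mounted at the origin on a cart in front of the work surface, level with it; the furniture and walls round the work are solid. World frame = base frame: x ahead of the robot, y to its left, z up, the work surface at z = 0. Lengths are in m, angles in rad, forces in N, time in s.
With the tool pointing down it reaches from about 0.3 to 0.85 m from the base axis. Payload 5.4 kg.
Tool frame: the origin (TCP) lies at the very end of the fingers, on their centre line; the grasp point (between the pads) lies tcp_to_grasp behind it (tcp_to_grasp is the distance from the TCP to the grasp point, in m); z points along the fingers, x is the direction in which the jaws open and shut, and the axes are right-handed (so a half turn about z gives the same grasp; the last joint's range is limited). The gripper opens to 85 mm and grips with 20 to 120 N. Pads are 22 mm wide; open, the fingers measure 114 mm over their backs; the gripper's body (76 mm by 85 mm) begins 54 mm behind the grasp point. The pads swing forward as they close: fully open they stand 13 mm farther back than shut.
Start: joints at [-1.535, 0.158, 1.597, -0, 1.386, -0.21], TCP at [0.14, -0.558, 0.231] pointing down, gripper open.
Joint ranges: [-2.91, 2.91], [-0.94, 2.29], [0.18, 2.7], [-1.29, 4.43], [0.17, 2.64], [-3, 3]. Speed limits (rad/s): [2.57, 2.57, 3.14, 3.14, 3.14, 3.14].

### API

Orientations are given as a rotation vector (axis times angle).
In Python, from cell import * gives the robot as it stands.
- The arm moves only by the tool jog_arm, never from a script. Its argument "steps" is a list of rows, each an object with "slide": the shift along the tool's x, y, z in m, a list of three; "dr": the turn, a rotation vector about the tool's x, y, z in rad, a list of three; "hand": the finger opening in m, from 0 to 0.0854. A call has 1 to 20 rows; each row shifts and turns the commanded pose from where the row before left it, along the tool's axes as they then stand; what a row does not reach is not made up. A row lasts 1/10 s, in which the tool goes at most 50 mm and 8.59 degrees, less where a joint would pass 70% of its speed; a pose out of reach is approached as far as the arm can. A call is refused whole if a number of a shift passes 0.05 or a number of a turn 0.15, either way. A call with a gripper value outside its range is refused whole. The fingers move at their own pace and stop on an object; "grip_force" is the grip in N (left out, the last holds). Time passes only in rows, so rows that do not move let the fingers close. It gives the time, the measured TCP pose, the force and the opening at its end, in the units of the state.
- state(): the state, without advancing time (a new reading comes with each control period).
- grab_frame(name): name is "scene" or "top" or "wrist"; returns a dict with "img" (384x512x3 uint8, red, green, blue), "camera_matrix" (3x3 intrinsics, pixels), "R" (3x3) and "t" (3): a world point X has camera coordinates R X + t. Camera axes: x right, y down, z forward; pixel columns grow to the right and rows downward; lengths in m; the calibration is good to about 2 mm. A picture is of the moment at which its call begins. There is no depth.
- sign_off(): hands the job in, once; it reports no verdict.
The state is a dict: "time_s": time; "joint_positions": joint angles; "joint_vel": joint speeds; "tau": joint torques, N m; "position": TCP position; "ee_rot": TCP orientation; "contact_force": force on the tool from outside, world axes, zero at the start; "wrist_torque": the same for the moment, N m; "opening": opening from 0.0 (shut) to 1.0 (fully open).
Only numpy, scipy, OpenCV 4.12 (cv2) and the standard library are available. Lean on these libraries where they do the work, as an engineer would, in place of code of your own. Each camera call takes 0.05 s, during which the arm holds its last target.

## Working session

There is one attempt and no reset: what is moved stays moved. The work goes in short steps, Python scripts to look and compute and a tool call to move; the robot and the scene stay as the last step left them, time stands still between calls to the robot, and variables do not carry over. Pictures are saved under pics/ and viewed, and the job is handed in when it is done.

Besides the shell and the picture viewer there is one more tool, called after "Call:" as a command line: name --argument value ..., lists and objects as JSON in quotes. jog_arm: Moves the arm, as the interface text tells. Its arguments: {"type":"object","properties":{"steps":{"type":"array","items":{"type":"object","properties":{"slide":{"type":"array","items":{"type":"number"}},"dr":{"type":"array","items":{"type":"number"}},"hand":{"type":"number"}}}},"grip_force":{"type":"number"}},"required":["steps"]}

```bash
ls; mkdir -p pics
python3 - <<'E'
from cell import *
import cv2
s=state();print(s)
for n in("scene","top"):
    f=grab_frame(n);cv2.imwrite(f"pics/{n}0.png",f["img"][:,:,::-1]);print(n,f["camera_matrix"],f["R"],f["t"])
    import pickle;pickle.dump(f,open(f"{n}0.pkl","wb"))
try: print(tcp_to_grasp)
except Exception as e: print(e)
E
```

```text
pics
{'time_s': 0.0, 'joint_positions': array([-1.53512225e+00,  1.59087870e-01,  1.59827146e+00,  1.32156641e-05,
        1.38618918e+00, -2.10072673e-01]), 'joint_vel': array([ 4.65513546e-05, -1.32490728e-03, -4.90656428e-04,  1.00491787e-03,
       -1.79371206e-03, -2.11856226e-04]), 'tau': array([-1.53425040e-03, -3.96003270e+01, -3.31432879e+01, -2.88806277e-04,
        8.48591735e-03, -7.27646039e-06]), 'position': array([ 0.13986265, -0.55709668,  0.23027545]), 'ee_rot': array([-2.47577208e+00,  1.93149931e+00,  1.95839818e-03]), 'contact_force': array([-0.56666542, -0.35582682,  0.40753253]), 'wrist_torque': array([0.05070015, 0.03251731, 0.03790148]), 'opening': 1.0015829360547317}
scene [[373.25368523   0.         250.87800217]
 [  0.         373.25368523 192.6975163 ]
 [  0.           0.           1.        ]] [[-0.61839872 -0.78586277  0.00165457]
 [-0.45906315  0.35952826 -0.81240412]
 [ 0.63784328 -0.50314922 -0.58309245]] [0.27935327 0.31169703 0.84360942]
top [[389.00318231   0.         250.12573712]
 [  0.         389.00318231 193.28038838]
 [  0.           0.           1.        ]] [[ 1.03284811e-02 -9.99946174e-01  9.85733107e-04]
 [-9.90901927e-01 -1.03673415e-02 -1.34186028e-01]
 [ 1.34189024e-01  4.09173014e-04 -9.90955669e-01]] [-0.07338962  0.53692102  1.62790679]
0.0187
```

View pics/scene0.png

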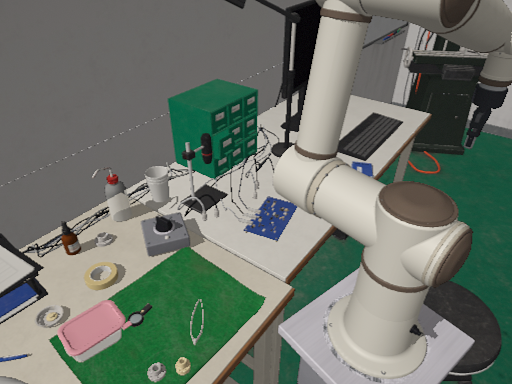

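View pics/top0.png

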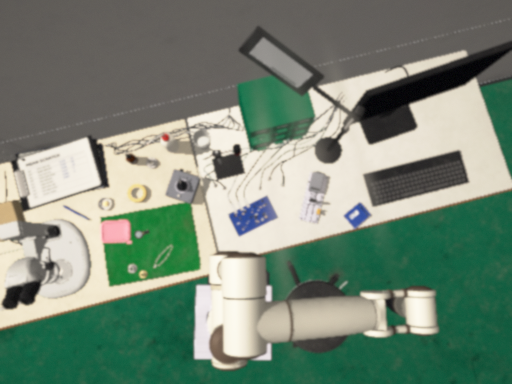

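The scene view shows the control box at (165,232). The gauge is hidden behind the arm. In the top view the gauge is at (315,195), the box at (183,187), the camera stand at (228,162), the notebook at (357,215), and the tape at (138,193). I'll zoom in and get rough positions.

```bash
cat > h.py <<'E'
import numpy as np,cv2,pickle
def onplane(f,u,v,z):
    K,R,t=map(np.array,(f["camera_matrix"],f["R"],f["t"]))
    c=-R.T@t; d=R.T@np.linalg.inv(K)@np.array([u,v,1.]); return c+d*(z-c[2])/d[2]
def proj(f,X):
    K,R,t=map(np.array,(f["camera_matrix"],f["R"],f["t"]))
    p=K@(R@np.asarray(X,float)+t); return p[:2]/p[2]
def tri(obs):
    A=[];b=[]
    for f,u,v in obs:
        K,R,t=map(np.array,(f["camera_matrix"],f["R"],f["t"]))
        c=-R.T@t; d=R.T@np.linalg.inv(K)@np.array([u,v,1.]);d/=np.linalg.norm(d)
        P=np.eye(3)-np.outer(d,d);A.append(P);b.append(P@c)
    A=np.vstack(A);b=np.hstack(b);x=np.linalg.lstsq(A,b,rcond=None)[0];return x,np.linalg.norm(A@x-b)
def crop(f,name,u0,v0,w,h,s):
    im=f["img"][v0:v0+h,u0:u0+w,::-1]
    cv2.imwrite(name,cv2.resize(im,None,fx=s,fy=s,interpolation=cv2.INTER_CUBIC))
E
python3 - <<'E'
from h import *
f=pickle.load(open("top0.pkl","rb"))
crop(f,"pics/topg.png",280,155,100,75,8)
crop(f,"pics/topb.png",120,140,130,90,6)
for n,u,v,z in(("housing",317,182,.035),("gaugenear",312,213,.01),("boxdial",183,187,.08),("stand",228,162,.01),("nb",357,215,.01)):print(n,onplane(f,u,v,z).round(3))
E
```

```text
housing [ 0.59  -0.355  0.035]
gaugenear [ 0.458 -0.336  0.01 ]
boxdial [0.555 0.213 0.08 ]
stand [0.679 0.031 0.01 ]
nb [ 0.451 -0.53   0.01 ]
```

View pics/topg.png

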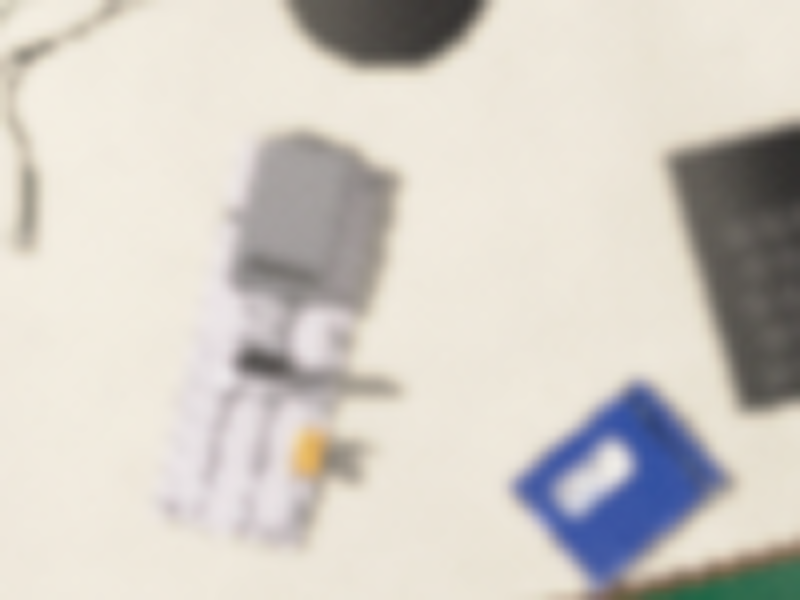

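View pics/topb.png

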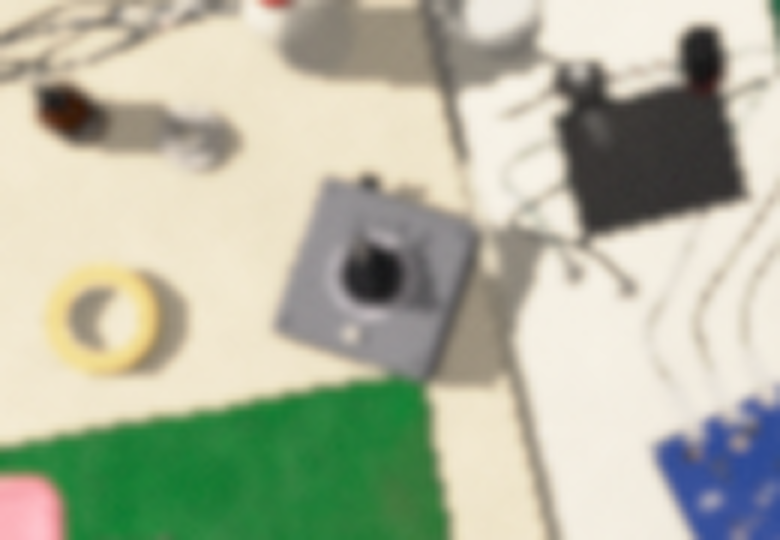

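Run:
```python
from cell import *
from h import *
from scipy.spatial.transform import Rotation as Ro
s=state();f=grab_frame("wrist")
R=np.array(f["R"]);c=-R.T@f["t"];T=Ro.from_rotvec(s["ee_rot"]).as_matrix()
print("tool axes\n",T.round(3));print("cam in tool",(T.T@(c-s["position"])).round(3),"\n",(T.T@R.T).round(3));print(f["camera_matrix"])
g=pickle.load(open("top0.pkl","rb"))
P=lambda x,y,z:onplane(g,280+x/8,155+y/8,z)
print("handle",P(263,360,.07));print("rider",P(310,452,.032))
a,b=P(165,510,.008),P(245,140,.008);print(a,b,np.arctan2(*(b-a)[[1,0]]))
c1,c2=P(165,510,.008),P(300,545,.008);print(np.arctan2(*(c2-c1)[[1,0]])+np.pi/2)
a,b=P(230,285,.035),P(262,140,.035);print(a,b,np.arctan2(*(b-a)[[1,0]]))
cv2.imwrite("pics/w0.png",f["img"][:,:,::-1])
```

```text
tool axes
 [[ 0.243 -0.97  -0.   ]
 [-0.97  -0.243  0.002]
 [-0.002 -0.    -1.   ]]
cam in tool [ 0.    -0.073 -0.142] 
 [[ 1.     0.001  0.   ]
 [-0.002  0.958  0.285]
 [ 0.    -0.285  0.958]]
[[334.24600679   0.         254.59666025]
 [  0.         334.24600679 184.03005157]
 [  0.           0.           1.        ]]
handle [ 0.507475   -0.33046453  0.07      ]
rider [ 0.46291952 -0.36111443  0.032     ]
[ 0.43289663 -0.28675283  0.008     ] [ 0.63616934 -0.33202976  0.008     ] -0.21916215467396305
-0.24441513680323368
[ 0.5519326  -0.31891845  0.035     ] [ 0.63108527 -0.33695346  0.035     ] -0.22402641262474168
```

```bash
cat > plan.py <<'E'
from cell import *
from h import *
from scipy.spatial.transform import Rotation as Ro
def plan(target,yaw,n,start=None):
    # yaw = world angle of tool x, tool pointing down; prints rows
    s=state() if start is None else start
    p0=np.array(s["position"]);T0=Ro.from_rotvec(s["ee_rot"])
    x=np.array([np.cos(yaw),np.sin(yaw),0]);z=np.array([0,0,-1.]);T1=Ro.from_matrix(np.c_[x,np.cross(z,x),z])
    rv=(T0.inv()*T1).as_rotvec()
    print("dist",np.linalg.norm(target-p0),"rot",rv)
    dr=np.round(rv/n,4);T=T0;p=p0.copy();tot=np.array(target)-p0;rows=[]
    for i in range(n):
        want=p0+tot*(i+1)/n
        sl=np.round(T.as_matrix().T@(want-p),4)
        p=p+T.as_matrix()@sl;T=T*Ro.from_rotvec(dr)
        rows.append('{"slide":%s,"dr":%s}'%(sl.tolist(),dr.tolist()))
    print(",".join(rows));print("end",p,T.as_rotvec())
E
python3 -c "
from plan import *
plan(np.array([.49,-.32,.2]),-.22,12)"
```

```text
dist 0.42405361693123456 rot [-1.06898426e-03  1.14782603e-03 -1.10501306e+00]
{"slide":[-0.0121, -0.0331, 0.0026],"dr":[-0.0001, 0.0001, -0.0921]},{"slide":[-0.0089, -0.0341, 0.0025],"dr":[-0.0001, 0.0001, -0.0921]},{"slide":[-0.0059, -0.0348, 0.0026],"dr":[-0.0001, 0.0001, -0.0921]},{"slide":[-0.0025, -0.0351, 0.0026],"dr":[-0.0001, 0.0001, -0.0921]},{"slide":[0.0006, -0.0352, 0.0025],"dr":[-0.0001, 0.0001, -0.0921]},{"slide":[0.0039, -0.0351, 0.0026],"dr":[-0.0001, 0.0001, -0.0921]},{"slide":[0.0071, -0.0345, 0.0025],"dr":[-0.0001, 0.0001, -0.0921]},{"slide":[0.0103, -0.0337, 0.0026],"dr":[-0.0001, 0.0001, -0.0921]},{"slide":[0.0133, -0.0327, 0.0025],"dr":[-0.0001, 0.0001, -0.0921]},{"slide":[0.0162, -0.0312, 0.0026],"dr":[-0.0001, 0.0001, -0.0921]},{"slide":[0.0191, -0.0297, 0.0025],"dr":[-0.0001, 0.0001, -0.0921]},{"slide":[0.0217, -0.0278, 0.0025],"dr":[-0.0001, 0.0001, -0.0921]}
end [ 0.49002386 -0.31995955  0.20004721] [ 3.12250963e+00 -3.44572606e-01 -5.86505348e-05]
```

Call:
jog_arm --steps '[{"slide": [-0.012, -0.033, 0.0025], "dr": [0, 0, -0.092]}, {"slide": [-0.009, -0.034, 0.0025], "dr": [0, 0, -0.092]}, {"slide": [-0.006, -0.035, 0.0025], "dr": [0, 0, -0.092]}, {"slide": [-0.0025, -0.035, 0.0025], "dr": [0, 0, -0.092]}, {"slide": [0.0005, -0.035, 0.0025], "dr": [0, 0, -0.092]}, {"slide": [0.004, -0.035, 0.0025], "dr": [0, 0, -0.092]}, {"slide": [0.007, -0.0345, 0.0025], "dr": [0, 0, -0.092]}, {"slide": [0.0105, -0.0335, 0.0025], "dr": [0, 0, -0.092]}, {"slide": [0.0135, -0.0325, 0.0025], "dr": [0, 0, -0.092]}, {"slide": [0.016, -0.031, 0.0025], "dr": [0, 0, -0.092]}, {"slide": [0.019, -0.03, 0.0025], "dr": [0, 0, -0.092]}, {"slide": [0.0215, -0.028, 0.0025], "dr": [0, 0, -0.092]}, {"slide": [0, 0, 0], "dr": [0, 0, 0]}, {"slide": [0, 0, 0], "dr": [0, 0, 0]}]'

```text
invalid input
```

```bash
cat > look.py <<'E'
import sys
from plan import *
def look(tag,cams=("wrist",)):
    s=state();print(s["time_s"],s["position"],s["ee_rot"],s["contact_force"],s["joint_positions"].round(2))
    for n in cams:
        f=grab_frame(n);pickle.dump(f,open(f"{n}_{tag}.pkl","wb"));crop(f,f"pics/{n}_{tag}.png",0,0,512,384,1.5)
if __name__=="__main__": look(sys.argv[1],sys.argv[2].split(","))
E
python3 look.py 1 wrist,top,scene
```

```text
0.15 [ 0.1398536  -0.55724672  0.2305445 ] [-2.47610737e+00  1.93168374e+00  1.52666069e-03] [-0.25987325 -0.0911884   0.8915028 ] [-1.54  0.16  1.6  -0.    1.39 -0.21]
```

View pics/wrist_1.png

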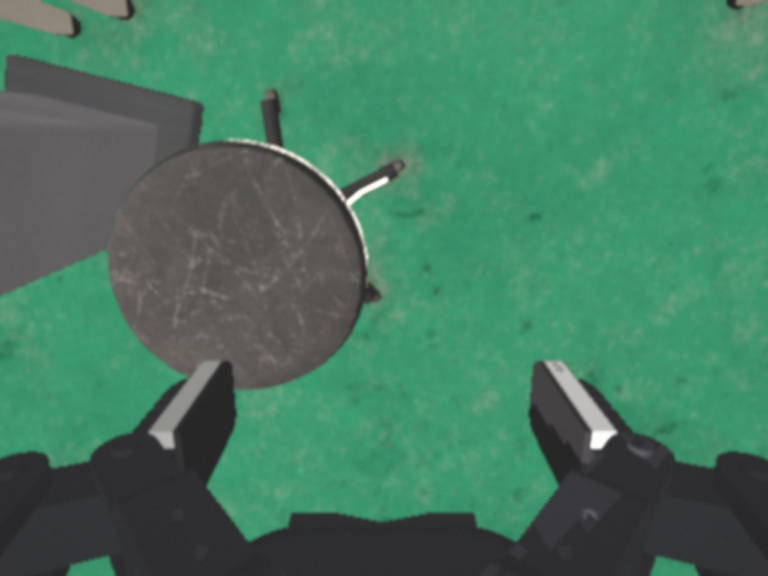

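View pics/scene_1.png

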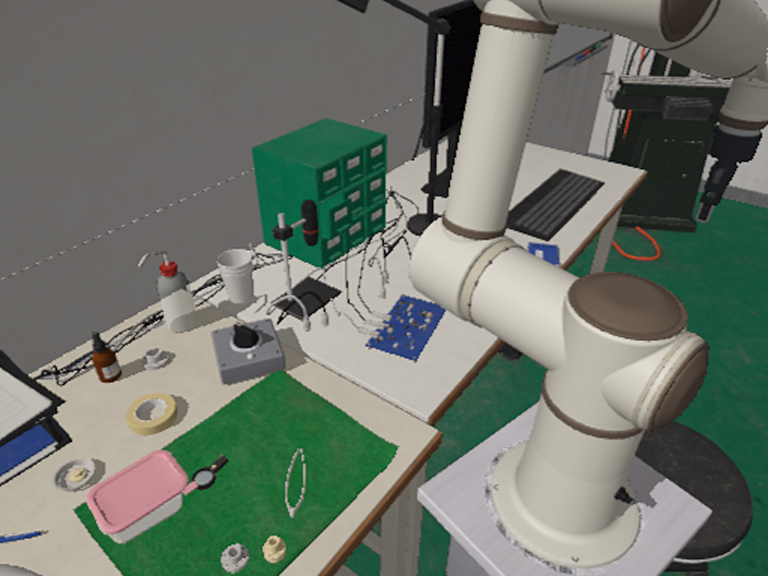

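The move call was refused as "invalid input", so the arm hasn't moved. The rows probably need the hand value too. I'll try again with it.

Call:
jog_arm --steps '[{"slide": [-0.012, -0.033, 0.0025], "dr": [0.0, 0.0, -0.092], "hand": 0.085}, {"slide": [-0.009, -0.034, 0.0025], "dr": [0.0, 0.0, -0.092], "hand": 0.085}, {"slide": [-0.006, -0.035, 0.0025], "dr": [0.0, 0.0, -0.092], "hand": 0.085}, {"slide": [-0.0025, -0.035, 0.0025], "dr": [0.0, 0.0, -0.092], "hand": 0.085}, {"slide": [0.0005, -0.035, 0.0025], "dr": [0.0, 0.0, -0.092], "hand": 0.085}, {"slide": [0.004, -0.035, 0.0025], "dr": [0.0, 0.0, -0.092], "hand": 0.085}, {"slide": [0.007, -0.0345, 0.0025], "dr": [0.0, 0.0, -0.092], "hand": 0.085}, {"slide": [0.0105, -0.0335, 0.0025], "dr": [0.0, 0.0, -0.092], "hand": 0.085}, {"slide": [0.0135, -0.0325, 0.0025], "dr": [0.0, 0.0, -0.092], "hand": 0.085}, {"slide": [0.016, -0.031, 0.0025], "dr": [0.0, 0.0, -0.092], "hand": 0.085}, {"slide": [0.019, -0.03, 0.0025], "dr": [0.0, 0.0, -0.092], "hand": 0.085}, {"slide": [0.0215, -0.028, 0.0025], "dr": [0.0, 0.0, -0.092], "hand": 0.085}, {"slide": [0.0, 0.0, 0.0], "dr": [0.0, 0.0, 0.0], "hand": 0.085}, {"slide": [0.0, 0.0, 0.0], "dr": [0.0, 0.0, 0.0], "hand": 0.085}]' --grip_force 40

```text
time_s: 1.7
position: [0.4896, -0.3203, 0.2011]
ee_rot: [3.123, -0.345, -0.001]
contact_force: [-0.8, -0.5, -0.6]
opening: 0.996
```

```bash
python3 look.py 2 wrist,top,scene
```

```text
1.7 [ 0.48960237 -0.32033488  0.20105561] [ 3.12253041e+00 -3.45259506e-01 -1.08685572e-03] [-0.81077919 -0.45416467 -0.58803957] [-0.79  0.21  1.6  -0.    1.33 -0.57]
```

View pics/wrist_2.png

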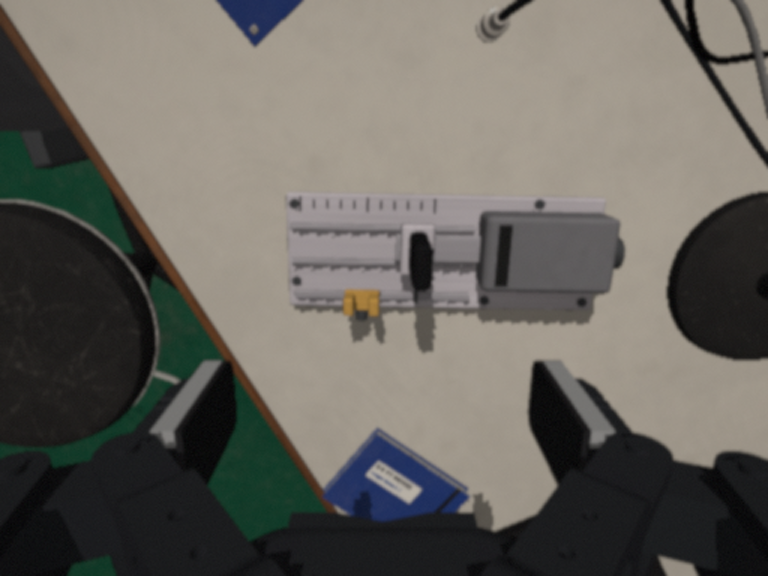

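View pics/scene_2.png

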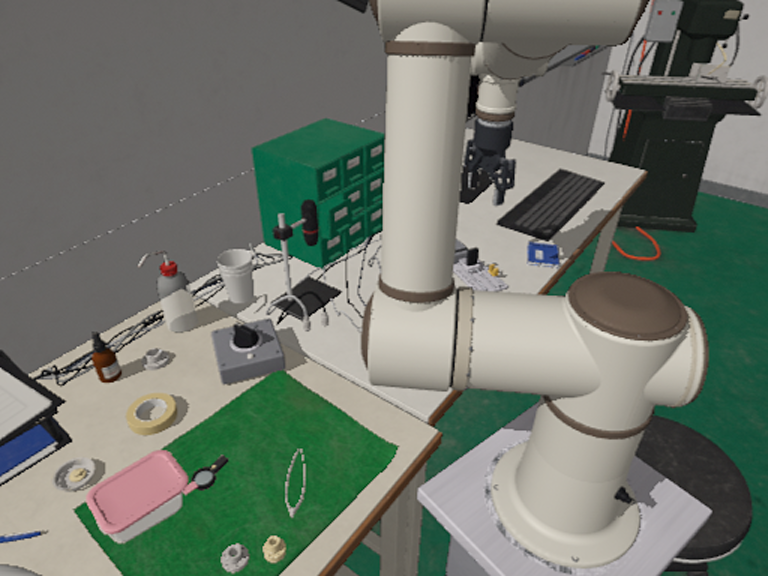

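```bash
python3 -c "
from h import *
f=pickle.load(open('wrist_2.pkl','rb'));crop(f,'pics/w2z.png',185,120,133,100,6)"
```

```text
(no output)
```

View pics/w2z.png

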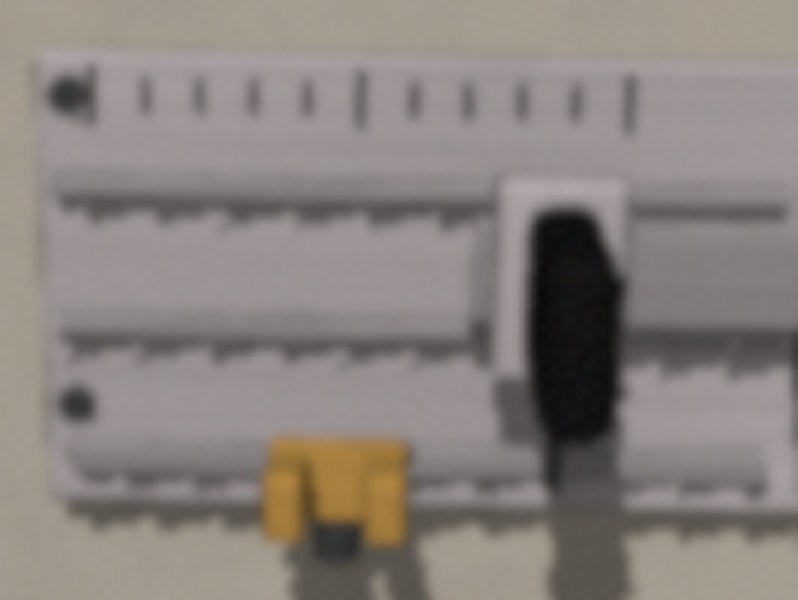

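Run:
```python
from h import *
f=pickle.load(open('wrist_2.pkl','rb'))
P=lambda x,y,z:onplane(f,185+x/6-.4,120+y/6-.4,z)
print("notch",P(336,500,.032));print("handle top",P(583,360,.07), P(583,435,.07))
a,b=P(40,50,.008),P(798,62,.008);print(a,b,np.arctan2(*(b-a)[[1,0]]))
a,b=P(55,498,.008),P(798,515,.008);print(np.arctan2(*(b-a)[[1,0]]))
for g in(("topl",288/1.5,194/1.5),("topr",605/1.5,200/1.5)): print(g[0],onplane(f,g[1],g[2],.008))
# housing top corners z .035
for u,v in((484,213),(619,218),(612,294),(480,291)): print(onplane(f,u/1.5,v/1.5,.035))
```

```text
notch [ 0.46802118 -0.35618563  0.032     ]
handle top [ 0.51167719 -0.33030789  0.07      ] [ 0.50950653 -0.34126367  0.07      ]
[ 0.43516531 -0.27642297  0.008     ] [ 0.55784624 -0.30570189  0.008     ] -0.23427669375395327
-0.24245094899459876
topl [ 0.43550588 -0.27792201  0.008     ]
topr [ 0.6410639  -0.32765348  0.008     ]
[ 0.55645389 -0.31324083  0.035     ]
[ 0.63764932 -0.33446124  0.035     ]
[ 0.62896713 -0.38343332  0.035     ]
[ 0.54578078 -0.36289083  0.035     ]
```

```bash
python3 -c "
from plan import *
plan(np.array([.497,-.345,.115]),-.24,4)"
```

```text
dist 0.08991010948458553 rot [0.00028589 0.00013325 0.0172306 ]
{"slide":[0.0033, 0.0053, 0.0216],"dr":[0.0001, 0.0, 0.0043]},{"slide":[0.0034, 0.0052, 0.0216],"dr":[0.0001, 0.0, 0.0043]},{"slide":[0.0033, 0.0053, 0.0216],"dr":[0.0001, 0.0, 0.0043]},{"slide":[0.0034, 0.0052, 0.0216],"dr":[0.0001, 0.0, 0.0043]}
end [ 0.49698173 -0.34501135  0.11499146] [-3.11887876e+00  3.76023966e-01  1.88084172e-04]
```

Call:
jog_arm --steps '[{"slide": [0.0035, 0.005, 0.0215], "dr": [0.0, 0.0, 0.0045], "hand": 0.085}, {"slide": [0.0035, 0.005, 0.0215], "dr": [0.0, 0.0, 0.0045], "hand": 0.085}, {"slide": [0.0035, 0.005, 0.0215], "dr": [0.0, 0.0, 0.0045], "hand": 0.085}, {"slide": [0.0035, 0.005, 0.0215], "dr": [0.0, 0.0, 0.0045], "hand": 0.085}, {"slide": [0.0, 0.0, 0.0], "dr": [0.0, 0.0, 0.0], "hand": 0.085}, {"slide": [0.0, 0.0, 0.0], "dr": [0.0, 0.0, 0.0], "hand": 0.085}]' --grip_force 40

```text
time_s: 2.45
position: [0.498, -0.3439, 0.1156]
ee_rot: [-3.119, 0.377, 0.001]
contact_force: [-0.9, -0.6, -0.1]
opening: 0.997
```

```bash
python3 look.py 3 wrist
```

```text
2.45 [ 0.49795308 -0.34387989  0.11559068] [-3.11860376e+00  3.76638571e-01  6.18664654e-04] [-0.88049794 -0.63857896 -0.12785314] [-0.8   0.35  1.61  0.    1.18 -0.56]
```

View pics/wrist_3.png

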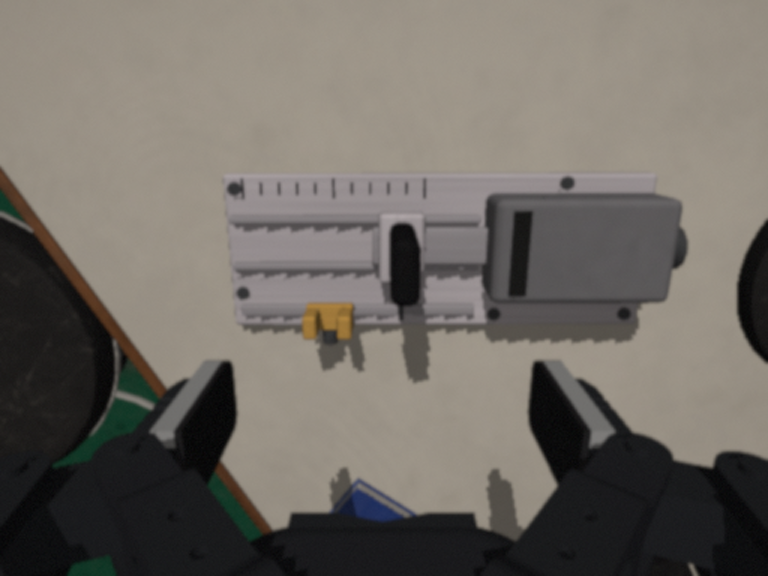

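```bash
python3 -c "
from h import *
f=pickle.load(open('wrist_3.pkl','rb'));crop(f,'pics/w3z.png',190,135,110,100,7)"
```

```text
(no output)
```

View pics/w3z.png

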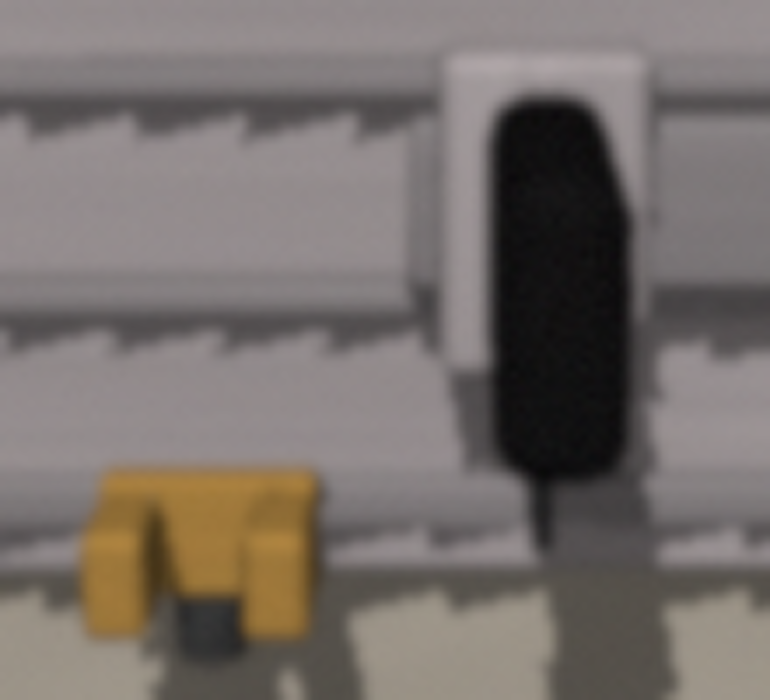

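Run:
```python
from h import *
f=pickle.load(open('wrist_2.pkl','rb'));g=pickle.load(open('wrist_3.pkl','rb'))
A=lambda x,y:(f,185+x/6-.42,120+y/6-.42)
B=lambda x,y:(g,190+x/7-.43,135+y/7-.43)
print("rider bottom lug mid",tri([A(335,543),B(196,638)]))
print("handle -y end",tri([A(583,440),B(563,478)]))
n=onplane(*B(196,580),.032);h=onplane(*B(564,470),.07);p=onplane(*B(541,545),.024)
print(n,h,p)
e=np.array([np.cos(-.24),np.sin(-.24),0]);ey=np.array([-e[1],e[0],0])
print("dx notch-tip",(n-p)@e,"dx notch-handle",(n-h)@e,"dy",(n-p)@ey,(h-p)@ey)
# yaw from ruler edge & housing
for a,b,z in(((222,174),(655,174),.008),((486,193),(682,198),.035)):
    a=onplane(g,a[0]/1.5,a[1]/1.5,z);b=onplane(g,b[0]/1.5,b[1]/1.5,z);print(np.arctan2(*(b-a)[[1,0]]),np.linalg.norm(b-a))
```

```text
rider bottom lug mid (array([ 0.4662732 , -0.36300151,  0.03328263]), np.float64(3.38801072549791e-05))
handle -y end (array([ 0.50914721, -0.33936966,  0.07689807]), np.float64(0.0004256139566695775))
[ 0.46772734 -0.35719319  0.032     ] [ 0.50900561 -0.34087631  0.07      ] [ 0.50298756 -0.3649801   0.024     ]
dx notch-tip -0.03610055647984673 dx notch-handle -0.036216578615513376 dy -0.0008177258423897258 0.02484343351467353
-0.23877481973950102 0.21239457607642523
-0.26405208061358953 0.08701656946864852
```

```bash
python3 -c "
from plan import *
plan(np.array([.5115,-.331,.042]),-.24,6)"
```

```text
dist 0.07680473540559479 rot [ 0.00075377 -0.0012293   0.00011621]
{"slide":[0.0016, -0.0026, 0.0124],"dr":[0.0001, -0.0002, 0.0]},{"slide":[0.0015, -0.0027, 0.0125],"dr":[0.0001, -0.0002, 0.0]},{"slide":[0.0016, -0.0026, 0.0124],"dr":[0.0001, -0.0002, 0.0]},{"slide":[0.0015, -0.0027, 0.0124],"dr":[0.0001, -0.0002, 0.0]},{"slide":[0.0016, -0.0026, 0.0124],"dr":[0.0001, -0.0002, 0.0]},{"slide":[0.0016, -0.0027, 0.0125],"dr":[0.0001, -0.0002, 0.0]}
end [ 0.51153282 -0.33097967  0.04195992] [ 3.11886703e+00 -3.75887197e-01  1.67166300e-05]
```

Call:
jog_arm --steps '[{"slide": [0.0047, -0.008, 0.0], "dr": [0.0, 0.0, 0.0], "hand": 0.085}, {"slide": [0.0047, -0.008, 0.005], "dr": [0.0, 0.0, 0.0], "hand": 0.085}, {"slide": [0.0, 0.0, 0.017], "dr": [0.0, 0.0, 0.0], "hand": 0.085}, {"slide": [0.0, 0.0, 0.017], "dr": [0.0, 0.0, 0.0], "hand": 0.085}, {"slide": [0.0, 0.0, 0.017], "dr": [0.0, 0.0, 0.0], "hand": 0.085}, {"slide": [0.0, 0.0, 0.0175], "dr": [0.0, 0.0, 0.0], "hand": 0.085}, {"slide": [0.0, 0.0, 0.0], "dr": [0.0, 0.0, 0.0], "hand": 0.085}, {"slide": [0.0, 0.0, 0.0], "dr": [0.0, 0.0, 0.0], "hand": 0.085}]' --grip_force 40

```text
time_s: 3.3
position: [0.512, -0.3296, 0.0422]
ee_rot: [-3.119, 0.373, -0.0]
contact_force: [-0.0, -0.0, 0.5]
opening: 0.998
```

```bash
python3 look.py 4 wrist
```

```text
3.3 [ 0.51198896 -0.32957851  0.04216245] [-3.11931317e+00  3.73417446e-01 -2.01075587e-04] [-0.01071959 -0.04659204  0.53423517] [-0.77  0.45  1.63  0.    1.06 -0.53]
```

View pics/wrist_4.png

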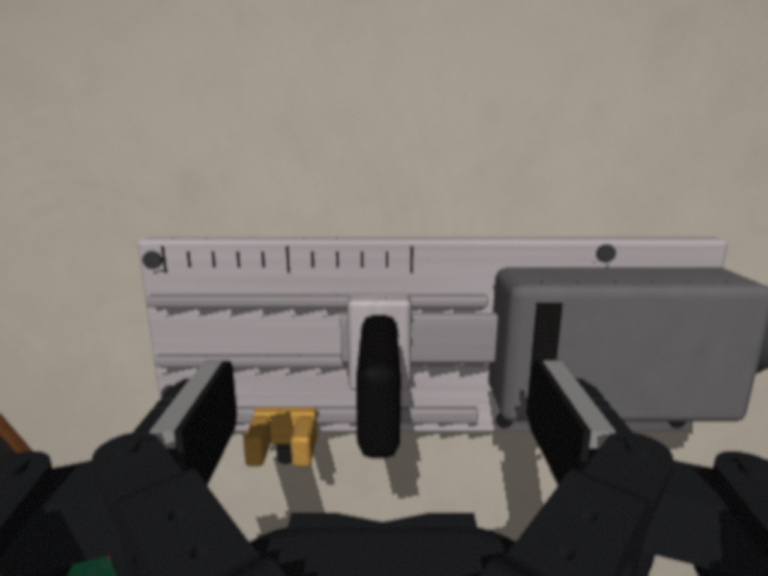

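The handle at (379,385) sits centred between the pads, with the left pad edge at 233 and the right at 533. I'll close on it now.

Call:
jog_arm --steps '[{"slide": [0.0, 0.0, 0.0], "dr": [0.0, 0.0, 0.0], "hand": 0.005}, {"slide": [0.0, 0.0, 0.0], "dr": [0.0, 0.0, 0.0], "hand": 0.005}, {"slide": [0.0, 0.0, 0.0], "dr": [0.0, 0.0, 0.0], "hand": 0.005}, {"slide": [0.0, 0.0, 0.0], "dr": [0.0, 0.0, 0.0], "hand": 0.005}, {"slide": [0.0, 0.0, 0.0], "dr": [0.0, 0.0, 0.0], "hand": 0.005}, {"slide": [0.0, 0.0, 0.0], "dr": [0.0, 0.0, 0.0], "hand": 0.005}, {"slide": [0.0, 0.0, 0.0], "dr": [0.0, 0.0, 0.0], "hand": 0.005}, {"slide": [0.0, 0.0, 0.0], "dr": [0.0, 0.0, 0.0], "hand": 0.005}, {"slide": [0.0, 0.0, 0.0], "dr": [0.0, 0.0, 0.0], "hand": 0.005}, {"slide": [0.0, 0.0, 0.0], "dr": [0.0, 0.0, 0.0], "hand": 0.005}]' --grip_force 50

```text
time_s: 4.35
position: [0.5114, -0.3301, 0.0421]
ee_rot: [3.119, -0.374, -0.0]
contact_force: [-2.8, 0.9, 5.5]
opening: 0.135
```

```bash
python3 look.py 5 wrist
```

```text
4.35 [ 0.51143753 -0.33013509  0.0420705 ] [ 3.11913940e+00 -3.74452192e-01 -3.26133188e-04] [-2.81322171  0.9291816   5.53444578] [-0.77  0.45  1.63 -0.    1.06 -0.53]
```

View pics/wrist_5.png

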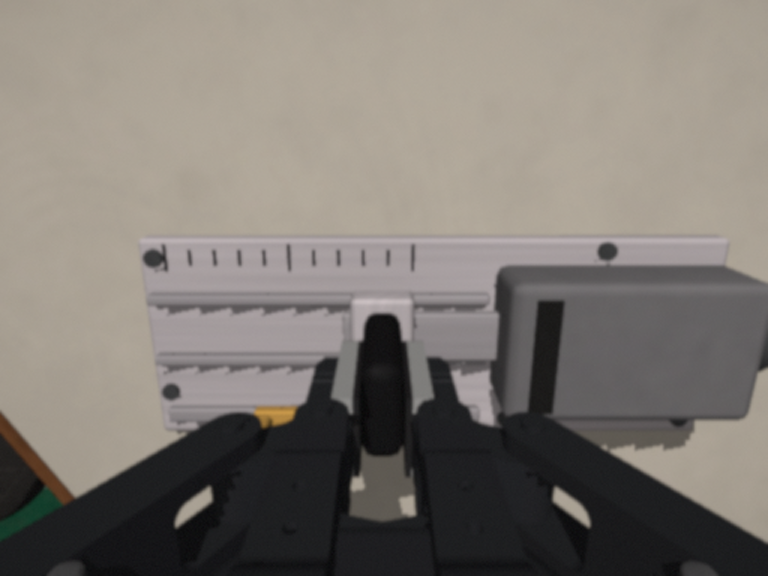

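Call:
jog_arm --steps '[{"slide": [-0.003, 0.0, 0.0], "dr": [0.0, 0.0, 0.0], "hand": 0.005}, {"slide": [-0.006, 0.0, 0.0], "dr": [0.0, 0.0, 0.0], "hand": 0.005}, {"slide": [-0.006, 0.0, 0.0], "dr": [0.0, 0.0, 0.0], "hand": 0.005}, {"slide": [-0.006, 0.0, 0.0], "dr": [0.0, 0.0, 0.0], "hand": 0.005}, {"slide": [-0.006, 0.0, 0.0], "dr": [0.0, 0.0, 0.0], "hand": 0.005}, {"slide": [-0.006, 0.0, 0.0], "dr": [0.0, 0.0, 0.0], "hand": 0.005}, {"slide": [-0.003, 0.0, 0.0], "dr": [0.0, 0.0, 0.0], "hand": 0.005}, {"slide": [0.0, 0.0, 0.0], "dr": [0.0, 0.0, 0.0], "hand": 0.005}, {"slide": [0.0, 0.0, 0.0], "dr": [0.0, 0.0, 0.0], "hand": 0.005}, {"slide": [0.0, 0.0, 0.0], "dr": [0.0, 0.0, 0.0], "hand": 0.005}]' --grip_force 50

```text
time_s: 5.4
position: [0.4784, -0.3221, 0.0421]
ee_rot: [3.118, -0.375, 0.007]
contact_force: [5.8, 0.1, -1.7]
opening: 0.13
```

```bash
python3 look.py 6 wrist
python3 - <<'E'
import numpy as np
from cell import *
p=state()["position"];e=np.array([.971,-.238,0])
print((np.array([.4677,-.3572,0])-p)@e, (p-np.array([.51144,-.33014,.042]))@e)
E
```

```text
5.4 [ 0.47836043 -0.32211076  0.04210312] [ 3.11770408 -0.37499305  0.00738618] [ 5.82648005  0.08891081 -1.72885735] [-0.8   0.38  1.73  0.    1.02 -0.56]
-0.001990008261560716 -0.03404125173843928
```

View pics/wrist_6.png

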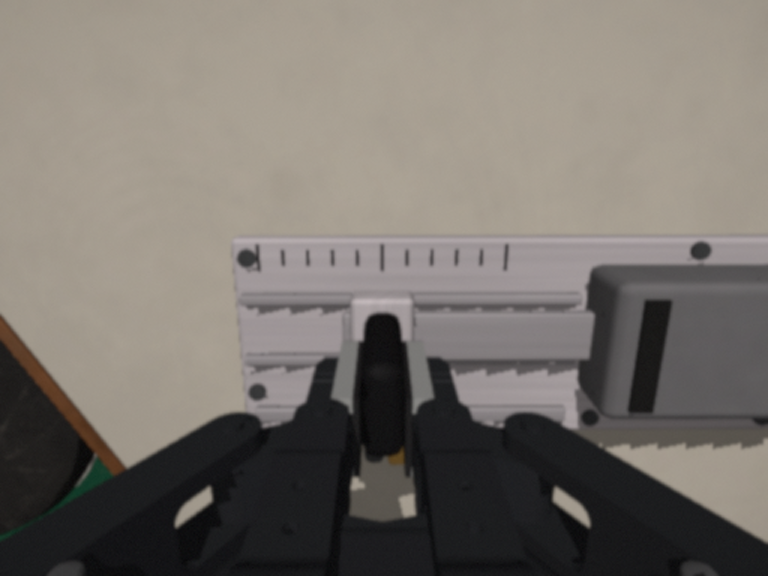

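Call:
jog_arm --steps '[{"slide": [-0.001, 0.0, 0.0], "dr": [0.0, 0.0, 0.0], "hand": 0.005}, {"slide": [-0.001, 0.0, 0.0], "dr": [0.0, 0.0, 0.0], "hand": 0.005}, {"slide": [0.0, 0.0, 0.0], "dr": [0.0, 0.0, 0.0], "hand": 0.005}, {"slide": [0.0, 0.0, 0.0], "dr": [0.0, 0.0, 0.0], "hand": 0.005}, {"slide": [0.0, 0.0, 0.0], "dr": [0.0, 0.0, 0.0], "hand": 0.005}]' --grip_force 50

```text
time_s: 5.95
position: [0.4769, -0.3218, 0.0421]
ee_rot: [3.117, -0.375, 0.009]
contact_force: [8.5, -1.5, -3.0]
opening: 0.13
```

Run:
```python
import numpy as np
from look import *
look("7")
p=state()["position"];e=np.array([.971,-.238,0])
print((np.array([.4677,-.3572,0])-p)@e)
crop(pickle.load(open('wrist_7.pkl','rb')),'pics/w7z.png',210,260,90,90,8)
```

```text
5.95 [ 0.47688055 -0.32175466  0.04209769] [ 3.11737628 -0.37512061  0.0091591 ] [ 8.50028755 -1.51670363 -2.99142774] [-0.8   0.38  1.74  0.    1.02 -0.57]
-0.00047163090527789405
```

View pics/w7z.png

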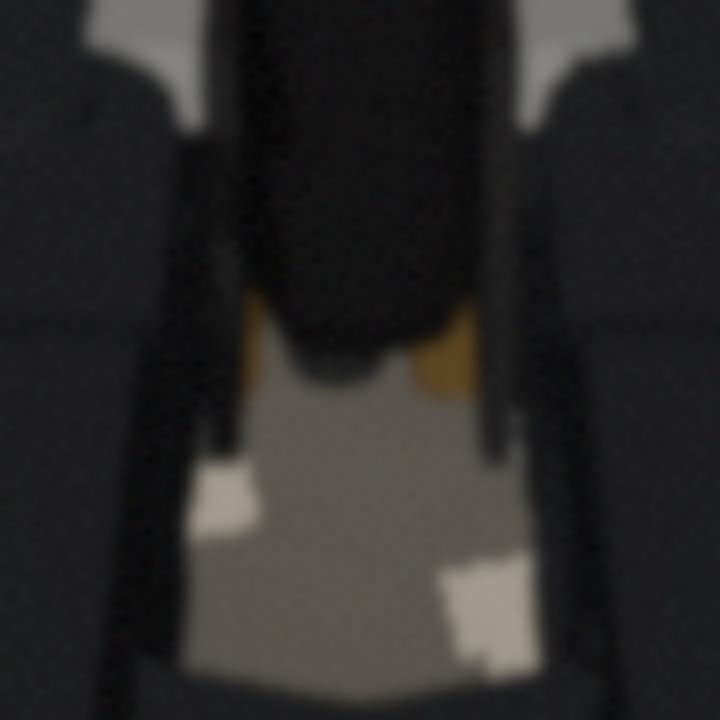

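Call:
jog_arm --steps '[{"slide": [-0.001, 0.0, 0.0], "dr": [0.0, 0.0, 0.0], "hand": 0.005}, {"slide": [0.0, 0.0, 0.0], "dr": [0.0, 0.0, 0.0], "hand": 0.005}, {"slide": [0.0, 0.0, 0.0], "dr": [0.0, 0.0, 0.0], "hand": 0.005}, {"slide": [0.0, 0.0, 0.0], "dr": [0.0, 0.0, 0.0], "hand": 0.012}, {"slide": [0.0, 0.0, 0.0], "dr": [0.0, 0.0, 0.0], "hand": 0.014}, {"slide": [0.0, 0.0, 0.0], "dr": [0.0, 0.0, 0.0], "hand": 0.017}, {"slide": [0.0, 0.0, 0.0], "dr": [0.0, 0.0, 0.0], "hand": 0.025}, {"slide": [0.0, 0.0, 0.0], "dr": [0.0, 0.0, 0.0], "hand": 0.04}, {"slide": [0.0, 0.0, 0.0], "dr": [0.0, 0.0, 0.0], "hand": 0.06}, {"slide": [0.0, 0.0, 0.0], "dr": [0.0, 0.0, 0.0], "hand": 0.06}]' --grip_force 50

```text
time_s: 7.0
position: [0.4734, -0.3208, 0.0417]
ee_rot: [-3.119, 0.375, 0.001]
contact_force: [0.4, -0.5, 0.3]
opening: 0.704
```

Run:
```python
import numpy as np
from look import *
look("8")
crop(pickle.load(open('wrist_8.pkl','rb')),'pics/w8z.png',190,220,130,110,6)
```

```text
7.0 [ 0.47340716 -0.32076656  0.04168735] [-3.11897313e+00  3.74679797e-01  5.41524321e-04] [ 0.35375754 -0.46526946  0.28409088] [-0.81  0.37  1.74 -0.    1.03 -0.57]
```

View pics/w8z.png

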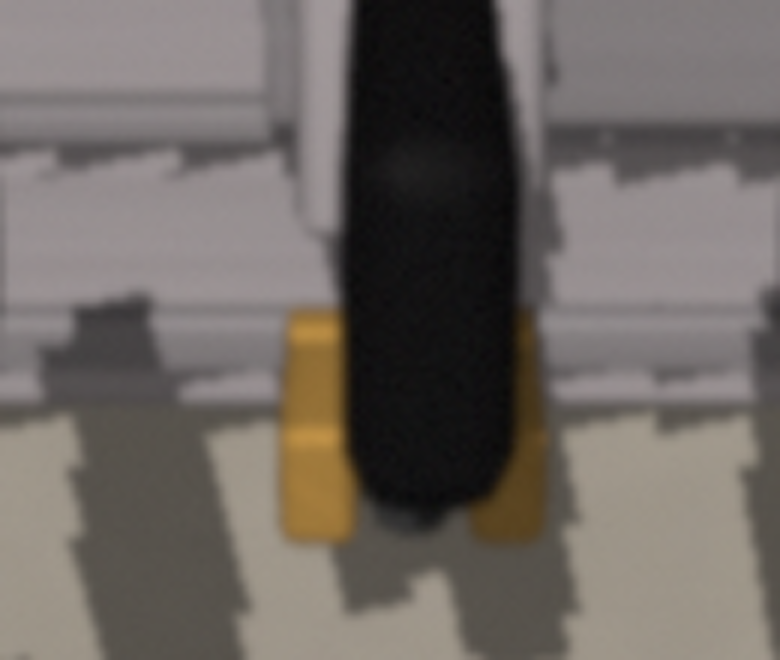

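Run:
```python
from h import *
g=pickle.load(open('wrist_8.pkl','rb'))
B=lambda x,y:(g,190+x/6-.42,220+y/6-.42)
e=np.array([np.cos(-.24),np.sin(-.24),0])
n=onplane(*B(413.5,480),.032);h=onplane(*B(432,420),.07);print(n,h,(h-n)@e)
```

```text
[ 0.46759652 -0.35701865  0.032     ] [ 0.47578357 -0.32630734  0.07      ] 0.0006522348849990581
```

Call:
jog_arm --steps '[{"slide": [0.0, 0.0, -0.015], "dr": [0.0, 0.0, 0.0], "hand": 0.07}, {"slide": [0.0, 0.0, -0.03], "dr": [0.0, 0.0, 0.0], "hand": 0.085}, {"slide": [0.0, 0.01, -0.03], "dr": [0.0, 0.0, 0.0], "hand": 0.085}, {"slide": [0.0, 0.015, 0.0], "dr": [0.0, 0.0, 0.0], "hand": 0.085}, {"slide": [0.0, 0.015, 0.0], "dr": [0.0, 0.0, 0.0], "hand": 0.085}, {"slide": [0.0, 0.0, 0.0], "dr": [0.0, 0.0, 0.0], "hand": 0.085}, {"slide": [0.0, 0.0, 0.0], "dr": [0.0, 0.0, 0.0], "hand": 0.085}]' --grip_force 50

```text
time_s: 7.75
position: [0.4633, -0.3592, 0.1154]
ee_rot: [-3.117, 0.376, 0.003]
contact_force: [-0.2, 0.3, -0.0]
opening: 0.996
```

Run:
```python
import numpy as np
from look import *
look("9")
crop(pickle.load(open('wrist_9.pkl','rb')),'pics/w9z.png',190,70,120,110,6)
```

```text
7.75 [ 0.46326688 -0.35917608  0.11539349] [-3.1167449   0.37593953  0.00316776] [-0.16151711  0.28978016 -0.03255027] [-0.87  0.3   1.67  0.    1.18 -0.63]
```

View pics/w9z.png

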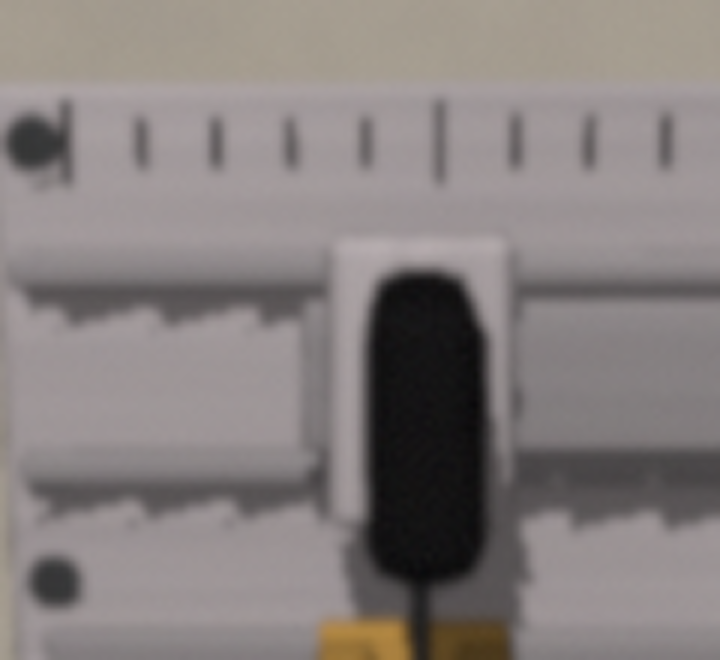

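Run:
```python
from h import *
crop(pickle.load(open('wrist_9.pkl','rb')),'pics/w9y.png',235,160,50,50,12)
```

View pics/w9y.png

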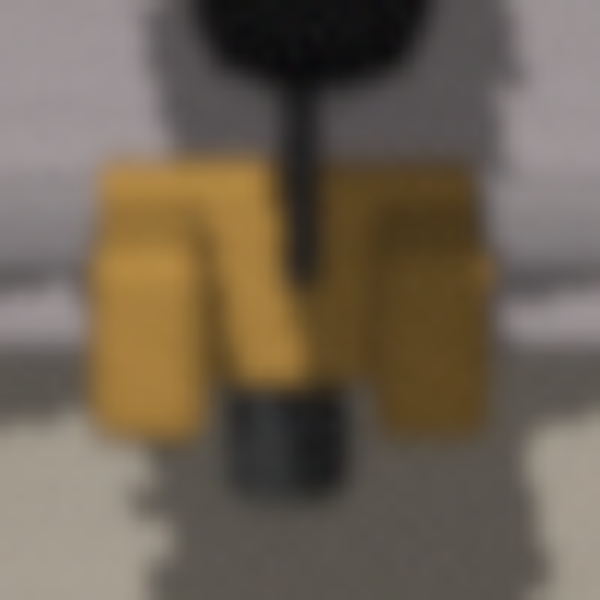

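The pointer at about (302,270) stands between the lugs, whose middle is at 289. That puts it roughly 0.7 mm off the notch middle, so the gauge is set. Next I'll go to the dial, passing in front of the stand.

```bash
python3 -c "
from plan import *
plan(np.array([.42,-.08,.28]),.82,10)
x=np.array([np.cos(.82),np.sin(.82),0]);z=np.array([0,0,-1.]);T=Ro.from_matrix(np.c_[x,np.cross(z,x),z])
plan(np.array([.54,.205,.2]),1.87,10,dict(position=[.42,-.08,.28],ee_rot=T.as_rotvec()))"
```

```text
dist 0.32664937122527815 rot [-3.02094393e-03  9.54481172e-04 -1.05936814e+00]
{"slide":[-0.0109, -0.0261, -0.0164],"dr":[-0.0003, 0.0001, -0.1059]},{"slide":[-0.008, -0.0271, -0.0164],"dr":[-0.0003, 0.0001, -0.1059]},{"slide":[-0.0052, -0.0277, -0.0164],"dr":[-0.0003, 0.0001, -0.1059]},{"slide":[-0.0021, -0.0282, -0.0164],"dr":[-0.0003, 0.0001, -0.1059]},{"slide":[0.0008, -0.0282, -0.0164],"dr":[-0.0003, 0.0001, -0.1059]},{"slide":[0.0038, -0.028, -0.0164],"dr":[-0.0003, 0.0001, -0.1059]},{"slide":[0.0067, -0.0274, -0.0165],"dr":[-0.0003, 0.0001, -0.1059]},{"slide":[0.0096, -0.0266, -0.0164],"dr":[-0.0003, 0.0001, -0.1059]},{"slide":[0.0124, -0.0253, -0.0165],"dr":[-0.0003, 0.0001, -0.1059]},{"slide":[0.0149, -0.024, -0.0164],"dr":[-0.0003, 0.0001, -0.1059]}
end [ 0.41996374 -0.07999572  0.27998624] [-2.88143729e+00 -1.25173190e+00 -7.06353871e-05]
dist 0.31941352507368875 rot [-2.00050576e-16 -2.71060146e-16 -1.05000000e+00]
{"slide":[0.029, -0.0107, 0.008],"dr":[-0.0, -0.0, -0.105]},{"slide":[0.03, -0.0075, 0.008],"dr":[-0.0, -0.0, -0.105]},{"slide":[0.0306, -0.0044, 0.008],"dr":[-0.0, -0.0, -0.105]},{"slide":[0.0309, -0.0012, 0.008],"dr":[-0.0, -0.0, -0.105]},{"slide":[0.0309, 0.0021, 0.008],"dr":[-0.0, -0.0, -0.105]},{"slide":[0.0304, 0.0053, 0.008],"dr":[-0.0, -0.0, -0.105]},{"slide":[0.0298, 0.0085, 0.008],"dr":[-0.0, -0.0, -0.105]},{"slide":[0.0287, 0.0116, 0.008],"dr":[-0.0, -0.0, -0.105]},{"slide":[0.0273, 0.0144, 0.008],"dr":[-0.0, -0.0, -0.105]},{"slide":[0.0256, 0.0173, 0.008],"dr":[-0.0, -0.0, -0.105]}
end [0.53998379 0.20498026 0.2       ] [-1.86553561e+00 -2.52772255e+00 -2.53216133e-16]
```

Call:
jog_arm --steps '[{"slide": [-0.011, -0.026, -0.0165], "dr": [0.0, 0.0, -0.106], "hand": 0.085}, {"slide": [-0.008, -0.027, -0.0165], "dr": [0.0, 0.0, -0.106], "hand": 0.085}, {"slide": [-0.005, -0.028, -0.0165], "dr": [0.0, 0.0, -0.106], "hand": 0.085}, {"slide": [-0.002, -0.028, -0.0165], "dr": [0.0, 0.0, -0.106], "hand": 0.085}, {"slide": [0.001, -0.028, -0.0165], "dr": [0.0, 0.0, -0.106], "hand": 0.085}, {"slide": [0.004, -0.028, -0.0165], "dr": [0.0, 0.0, -0.106], "hand": 0.085}, {"slide": [0.0065, -0.0275, -0.0165], "dr": [0.0, 0.0, -0.106], "hand": 0.085}, {"slide": [0.0095, -0.0265, -0.0165], "dr": [0.0, 0.0, -0.106], "hand": 0.085}, {"slide": [0.0125, -0.0255, -0.0165], "dr": [0.0, 0.0, -0.106], "hand": 0.085}, {"slide": [0.015, -0.024, -0.0165], "dr": [0.0, 0.0, -0.106], "hand": 0.085}, {"slide": [0.0, 0.0, 0.0], "dr": [0.0, 0.0, 0.0], "hand": 0.085}]' --grip_force 50

```text
time_s: 8.9
position: [0.421, -0.0782, 0.2836]
ee_rot: [2.876, 1.261, 0.004]
contact_force: [0.4, 0.1, 0.1]
opening: 0.996
```

Call:
jog_arm --steps '[{"slide": [0.029, -0.0105, 0.008], "dr": [0.0, 0.0, -0.105], "hand": 0.085}, {"slide": [0.03, -0.0075, 0.008], "dr": [0.0, 0.0, -0.105], "hand": 0.085}, {"slide": [0.0305, -0.0045, 0.008], "dr": [0.0, 0.0, -0.105], "hand": 0.085}, {"slide": [0.031, -0.001, 0.008], "dr": [0.0, 0.0, -0.105], "hand": 0.085}, {"slide": [0.031, 0.002, 0.008], "dr": [0.0, 0.0, -0.105], "hand": 0.085}, {"slide": [0.0305, 0.0055, 0.008], "dr": [0.0, 0.0, -0.105], "hand": 0.085}, {"slide": [0.03, 0.0085, 0.008], "dr": [0.0, 0.0, -0.105], "hand": 0.085}, {"slide": [0.0285, 0.0115, 0.008], "dr": [0.0, 0.0, -0.105], "hand": 0.085}, {"slide": [0.0275, 0.0145, 0.008], "dr": [0.0, 0.0, -0.105], "hand": 0.085}, {"slide": [0.0255, 0.0175, 0.008], "dr": [0.0, 0.0, -0.105], "hand": 0.085}, {"slide": [0.0, 0.0, 0.0], "dr": [0.0, 0.0, 0.0], "hand": 0.085}, {"slide": [0.0, 0.0, 0.0], "dr": [0.0, 0.0, 0.0], "hand": 0.085}]' --grip_force 50

```text
time_s: 10.1
position: [0.5402, 0.2044, 0.2001]
ee_rot: [-1.864, -2.527, 0.004]
contact_force: [-0.2, -0.1, -0.1]
opening: 0.996
```

```bash
python3 look.py 10 wrist,top
```

```text
10.1 [0.54020446 0.20442038 0.20012604] [-1.86393207 -2.5266618   0.003867  ] [-0.2051546  -0.06477387 -0.11722086] [ 0.15  0.19  1.62 -0.    1.33 -1.72]
```

View pics/wrist_10.png

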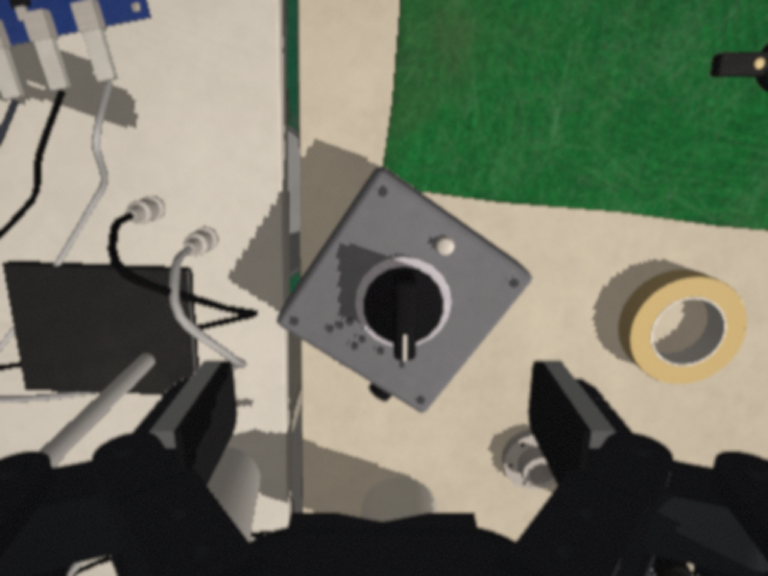

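Run:
```python
from h import *
f=pickle.load(open('wrist_10.pkl','rb'));crop(f,'pics/w10z.png',210,155,120,100,6)
print("post",onplane(f,100,240,.01))
c=[(380,169),(532,276),(421,411),(279,320)]
P=[onplane(f,u/1.5,v/1.5,.045) for u,v in c];print(np.array(P).round(4))
print("centre",np.mean(P,0));d=[P[i]-P[(i+1)%4] for i in range(4)];print([ (np.arctan2(x[1],x[0]),np.linalg.norm(x)) for x in d])
```

```text
post [0.67594118 0.06977219 0.01      ]
[[0.4937 0.1886 0.045 ]
 [0.5279 0.2976 0.045 ]
 [0.6378 0.262  0.045 ]
 [0.6026 0.1551 0.045 ]]
centre [0.56549924 0.22581399 0.045     ]
[(np.float64(-1.8741609674404087), np.float64(0.11423986980926167)), (np.float64(2.8284627636783903), np.float64(0.11558832610636076)), (np.float64(1.2523507430686722), np.float64(0.11252999289859329)), (np.float64(-0.29814944332982), np.float64(0.11388736957018739))]
```

View pics/w10z.png

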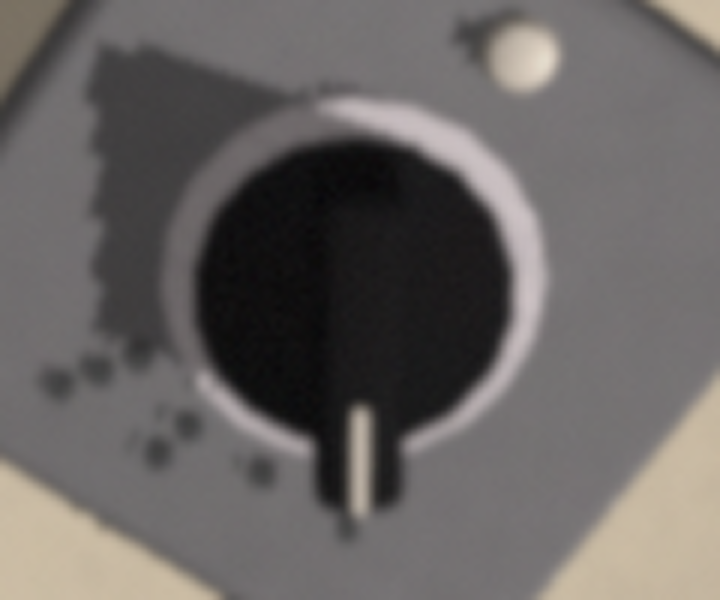

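```bash
python3 -c "
from plan import *
plan(np.array([.565,.225,.125]),1.862,4)
f=pickle.load(open('wrist_10.pkl','rb'))
B=lambda x,y:(f,210+x/6-.42,155+y/6-.42)
a=onplane(*B(361,405),.081);b=onplane(*B(361,515),.081);print('line',a,b,np.arctan2(*(b-a)[[1,0]]),np.linalg.norm(b-a))
print('disc',onplane(*B(355,290),.056))
"
```

```text
dist 0.08292933768817971 rot [-0.00099271  0.00024063  0.00726636]
{"slide":[0.0033, 0.0074, 0.0191],"dr":[-0.0002, 0.0001, 0.0018]},{"slide":[0.0033, 0.0074, 0.0191],"dr":[-0.0002, 0.0001, 0.0018]},{"slide":[0.0034, 0.0074, 0.019],"dr":[-0.0002, 0.0001, 0.0018]},{"slide":[0.0033, 0.0074, 0.0191],"dr":[-0.0002, 0.0001, 0.0018]}
end [0.56503384 0.2249986  0.12502702] [-1.87540314e+00 -2.52010763e+00  9.47431015e-05]
line [0.57355506 0.22790735 0.081     ] [0.58968527 0.23314348 0.081     ] 0.31388458311334844 0.016958799110085167
disc [0.56562878 0.22552444 0.056     ]
```

Call:
jog_arm --steps '[{"slide": [0.0035, 0.0075, 0.019], "dr": [0.0, 0.0, 0.0015], "hand": 0.085}, {"slide": [0.0035, 0.0075, 0.019], "dr": [0.0, 0.0, 0.0015], "hand": 0.085}, {"slide": [0.003, 0.0075, 0.019], "dr": [0.0, 0.0, 0.0015], "hand": 0.085}, {"slide": [0.0035, 0.0075, 0.019], "dr": [0.0, 0.0, 0.0015], "hand": 0.085}, {"slide": [0.0, 0.0, 0.0], "dr": [0.0, 0.0, 0.0], "hand": 0.085}, {"slide": [0.0, 0.0, 0.0], "dr": [0.0, 0.0, 0.0], "hand": 0.085}]' --grip_force 50

```text
time_s: 10.8
position: [0.5656, 0.2254, 0.1262]
ee_rot: [-1.873, -2.522, 0.001]
contact_force: [0.3, -0.4, 1.6]
opening: 0.993
```

```bash
python3 look.py 11 wrist;  python3 - <<'E'
from h import *
f=pickle.load(open('wrist_11.pkl','rb'));crop(f,'pics/w11z.png',190,170,130,110,6)
E
```

```text
10.8 [0.56556336 0.22537541 0.1262389 ] [-1.87342340e+00 -2.52184655e+00  5.01494429e-04] [ 0.31411522 -0.38853327  1.6335471 ] [ 0.18  0.34  1.59 -0.    1.21 -1.68]
```

View pics/wrist_11.png

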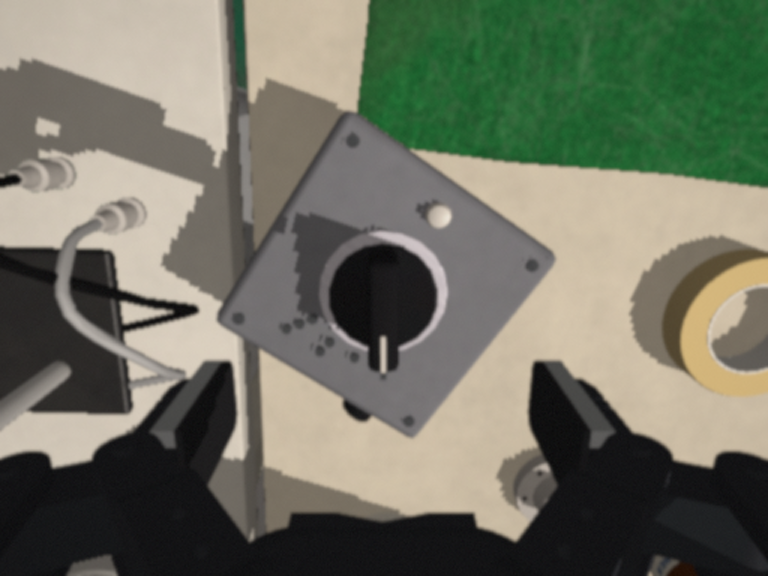

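View pics/w11z.png

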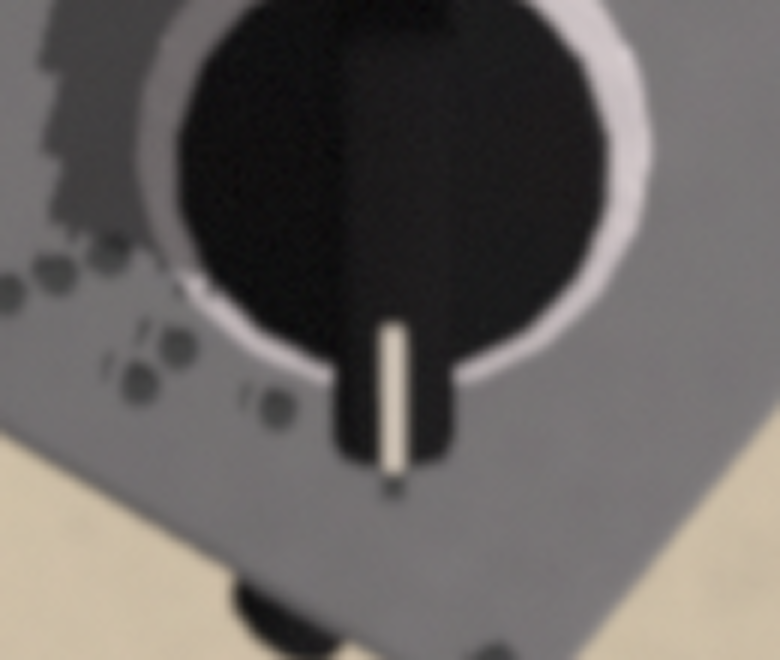

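Run:
```python
from h import *
f=pickle.load(open('wrist_10.pkl','rb'));g=pickle.load(open('wrist_11.pkl','rb'))
A=lambda x,y:(f,210+x/6-.42,155+y/6-.42)
B=lambda x,y:(g,190+x/6-.42,170+y/6-.42)
print("line tip",tri([A(361,515),B(394,472)]),"line inner",tri([A(361,405),B(394,322)]))
a=onplane(*B(394,322),.081);b=onplane(*B(394,472),.081);print(a,b,np.arctan2(*(b-a)[[1,0]]))
print("c",b-.0235*(b-a)/np.linalg.norm(b-a))
```

```text
line tip (array([0.58755039, 0.23221199, 0.08568417]), np.float64(6.519916876236439e-05)) line inner (array([0.5736669 , 0.22796041, 0.08101433]), np.float64(0.0001691445659889542))
[0.57379114 0.22801562 0.081     ] [0.58982577 0.23288874 0.081     ] 0.29504220495752914
c [0.56734121 0.22605541 0.081     ]
```

```bash
python3 -c "
from plan import *
plan(np.array([.566,.2258,.06]),1.868,4)"
```

```text
dist 0.067054023173392 rot [ 0.0013072   0.00034677 -0.00403972]
{"slide":[0.0001, -0.0, 0.0168],"dr":[0.0003, 0.0001, -0.001]},{"slide":[0.0, -0.0, 0.0167],"dr":[0.0003, 0.0001, -0.001]},{"slide":[0.0001, -0.0, 0.0168],"dr":[0.0003, 0.0001, -0.001]},{"slide":[0.0, -0.0, 0.0168],"dr":[0.0003, 0.0001, -0.001]}
end [0.56605317 0.22576975 0.0599536 ] [1.86809989e+00 2.52580168e+00 1.85070436e-04]
```

Call:
jog_arm --steps '[{"slide": [0.0, 0.0, 0.0165], "dr": [0.0, 0.0, -0.001], "hand": 0.085}, {"slide": [0.0, 0.0, 0.0165], "dr": [0.0, 0.0, -0.001], "hand": 0.085}, {"slide": [0.0, 0.0, 0.0165], "dr": [0.0, 0.0, -0.001], "hand": 0.085}, {"slide": [0.0, 0.0, 0.0165], "dr": [0.0, 0.0, -0.001], "hand": 0.085}, {"slide": [0.0, 0.0, 0.0], "dr": [0.0, 0.0, 0.0], "hand": 0.085}, {"slide": [0.0, 0.0, 0.0], "dr": [0.0, 0.0, 0.0], "hand": 0.085}, {"slide": [0.0, 0.0, 0.0], "dr": [0.0, 0.0, 0.0], "hand": 0.03}, {"slide": [0.0, 0.0, 0.0], "dr": [0.0, 0.0, 0.0], "hand": 0.03}, {"slide": [0.0, 0.0, 0.0], "dr": [0.0, 0.0, 0.0], "hand": 0.03}, {"slide": [0.0, 0.0, 0.0], "dr": [0.0, 0.0, 0.0], "hand": 0.03}, {"slide": [0.0, 0.0, 0.0], "dr": [0.0, 0.0, 0.0], "hand": 0.03}]' --grip_force 60

```text
time_s: 11.95
position: [0.5658, 0.2263, 0.0601]
ee_rot: [1.867, 2.527, 0.001]
contact_force: [0.3, -0.1, 0.4]
opening: 0.355
```

```bash
python3 look.py 12 wrist
```

```text
11.95 [0.56578552 0.22625518 0.06007185] [1.86656479e+00 2.52655465e+00 5.18794010e-04] [ 0.2606439  -0.06461711  0.41044666] [ 0.18  0.43  1.63 -0.    1.09 -1.69]
```

View pics/wrist_12.png

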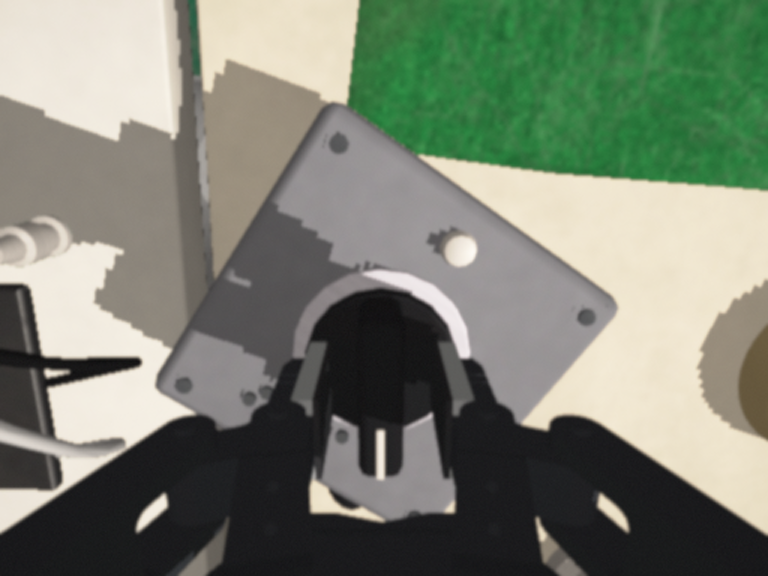

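The bar at (380,390) is centred between the half-closed fingers. I'll grip it.

Call:
jog_arm --steps '[{"slide": [0.0, 0.0, 0.0], "dr": [0.0, 0.0, 0.0], "hand": 0.005}, {"slide": [0.0, 0.0, 0.0], "dr": [0.0, 0.0, 0.0], "hand": 0.005}, {"slide": [0.0, 0.0, 0.0], "dr": [0.0, 0.0, 0.0], "hand": 0.005}, {"slide": [0.0, 0.0, 0.0], "dr": [0.0, 0.0, 0.0], "hand": 0.005}, {"slide": [0.0, 0.0, 0.0], "dr": [0.0, 0.0, 0.0], "hand": 0.005}, {"slide": [0.0, 0.0, 0.0], "dr": [0.0, 0.0, 0.0], "hand": 0.005}]' --grip_force 60

```text
time_s: 12.6
position: [0.5658, 0.2259, 0.06]
ee_rot: [1.867, 2.526, -0.001]
contact_force: [-2.2, -3.6, 4.9]
opening: 0.138
```

Call:
jog_arm --steps '[{"slide": [0.0, 0.0, 0.0], "dr": [0.0, 0.0, 0.05], "hand": 0.005}, {"slide": [0.0, 0.0, 0.0], "dr": [0.0, 0.0, 0.1], "hand": 0.005}, {"slide": [0.0, 0.0, 0.0], "dr": [0.0, 0.0, 0.1], "hand": 0.005}, {"slide": [0.0, 0.0, 0.0], "dr": [0.0, 0.0, 0.1], "hand": 0.005}, {"slide": [0.0, 0.0, 0.0], "dr": [0.0, 0.0, 0.1], "hand": 0.005}, {"slide": [0.0, 0.0, 0.0], "dr": [0.0, 0.0, 0.1], "hand": 0.005}, {"slide": [0.0, 0.0, 0.0], "dr": [0.0, 0.0, 0.05], "hand": 0.005}, {"slide": [0.0, 0.0, 0.0], "dr": [0.0, 0.0, 0.0], "hand": 0.005}]' --grip_force 60

```text
time_s: 13.4
position: [0.5658, 0.2266, 0.0601]
ee_rot: [-2.53, -1.863, -0.001]
contact_force: [-0.9, -1.3, 3.9]
opening: 0.136
```

```bash
python3 look.py 13 wrist
```

```text
13.4 [0.5658042  0.22656579 0.06006436] [-2.52978038e+00 -1.86258625e+00 -1.21135659e-03] [-0.90456204 -1.30602237  3.8963288 ] [ 0.18  0.43  1.63  0.    1.09 -1.09]
```

View pics/wrist_13.png

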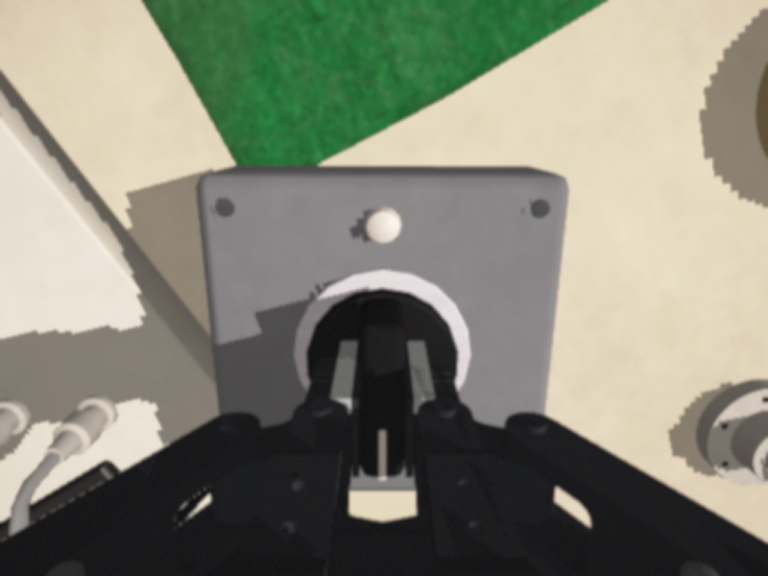

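The dial has turned 0.6 with the bar, and its white line at (382,455) still lies along the tool. No slip shows. I'll turn another 0.6.

Call:
jog_arm --steps '[{"slide": [0.0, 0.0, 0.0], "dr": [0.0, 0.0, 0.05], "hand": 0.005}, {"slide": [0.0, 0.0, 0.0], "dr": [0.0, 0.0, 0.1], "hand": 0.005}, {"slide": [0.0, 0.0, 0.0], "dr": [0.0, 0.0, 0.1], "hand": 0.005}, {"slide": [0.0, 0.0, 0.0], "dr": [0.0, 0.0, 0.1], "hand": 0.005}, {"slide": [0.0, 0.0, 0.0], "dr": [0.0, 0.0, 0.1], "hand": 0.005}, {"slide": [0.0, 0.0, 0.0], "dr": [0.0, 0.0, 0.1], "hand": 0.005}, {"slide": [0.0, 0.0, 0.0], "dr": [0.0, 0.0, 0.05], "hand": 0.005}, {"slide": [0.0, 0.0, 0.0], "dr": [0.0, 0.0, 0.02], "hand": 0.005}, {"slide": [0.0, 0.0, 0.0], "dr": [0.0, 0.0, 0.0], "hand": 0.005}, {"slide": [0.0, 0.0, 0.0], "dr": [0.0, 0.0, 0.0], "hand": 0.005}, {"slide": [0.0, 0.0, 0.0], "dr": [0.0, 0.0, 0.0], "hand": 0.005}]' --grip_force 60

```text
time_s: 14.55
position: [0.5663, 0.2271, 0.0601]
ee_rot: [-2.976, -1.003, -0.004]
contact_force: [2.9, 4.9, 1.4]
opening: 0.14
```

```bash
python3 look.py 14 wrist,scene,top; python3 -c "
from h import *
import numpy as np
from cell import *
r=state()['ee_rot'];print('yaw',2*np.arctan2(r[1],r[0]))
f=pickle.load(open('top_14.pkl','rb'));crop(f,'pics/top14g.png',280,155,100,75,8)"
```

```text
14.55 [0.56627902 0.22709564 0.06011447] [-2.97614851 -1.00272224 -0.00367907] [2.91103147 4.85828325 1.42832774] [ 0.18  0.43  1.63  0.    1.09 -0.47]
yaw -5.633206145703417
```

View pics/wrist_14.png

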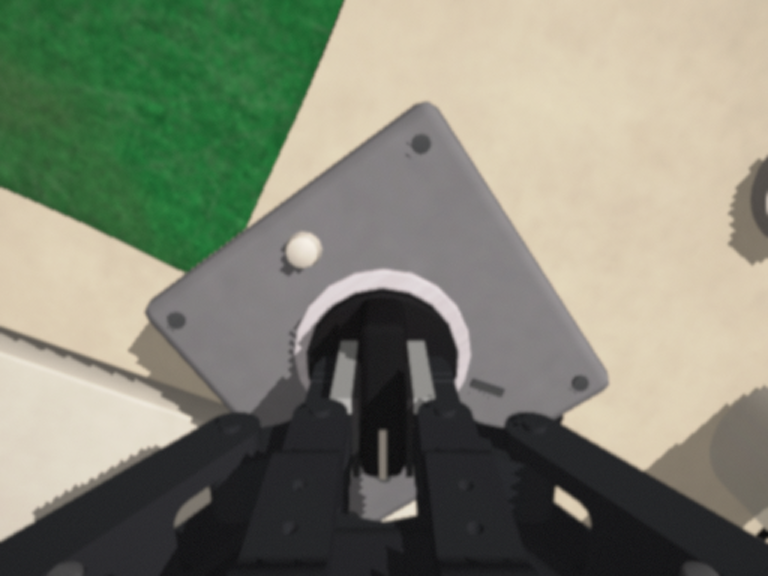

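View pics/top14g.png

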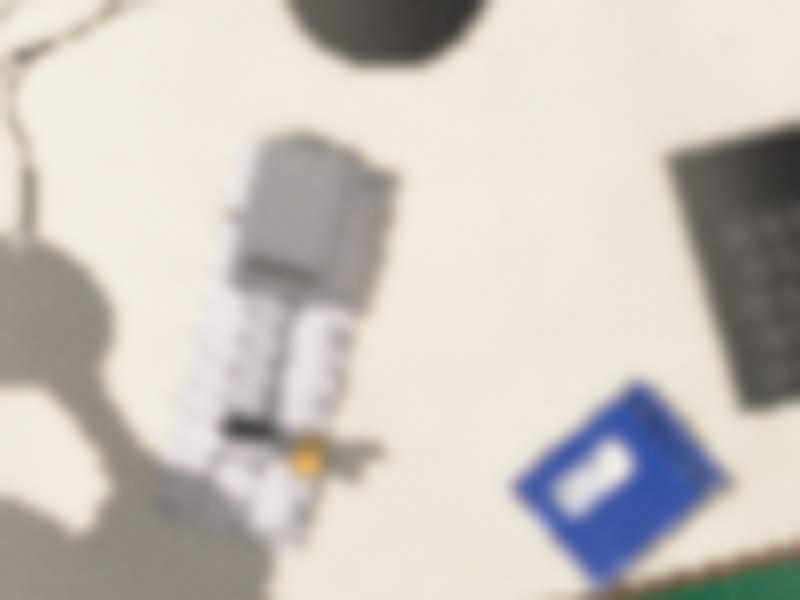

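View pics/scene_14.png

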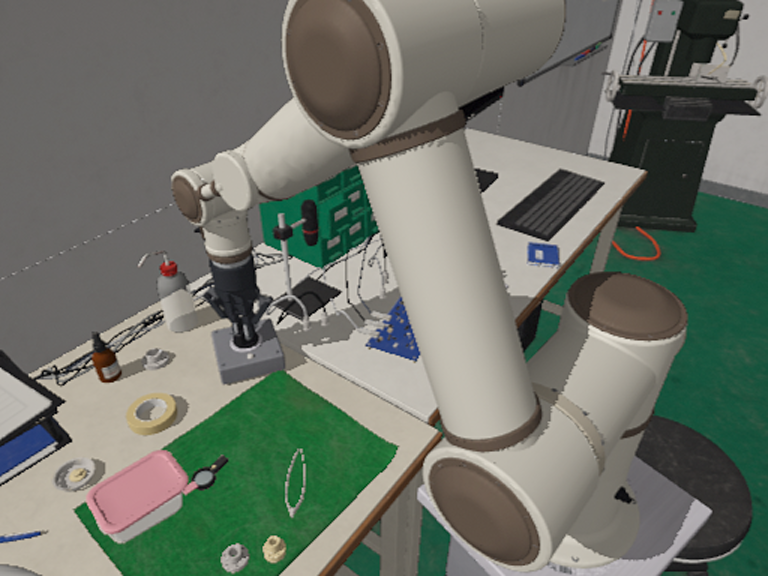

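The tool has turned 1.217 rad from the rest grip and the white line still lies along it. The top view shows the pointer at the rider and nothing else moved. I'll hand the job in.

```bash
python3 -c "
from cell import *
print(state()['joint_vel'].round(4), state()['opening'], sign_off())"
```

```text
the job is handed in; nothing more can be done
[ 0.0005 -0.003  -0.0005  0.0008 -0.0017 -0.0007] 0.13336692442824413 None
```

I handed the job in at about 14.6 s of the 58 s allowed, with the gripper still holding the dial at its third position. The system gave no verdict, so this rests on my own checks.

- **Gauge:** I gripped the black handle and drew the slide out about 36 mm. A close wrist picture after release showed the pointer about 0.7 mm from the middle of the notch; the limit is 5 mm. The last top view still showed it at the rider.
- **Dial:** I passed in front of the camera stand, gripped the bar at 60 N, and turned it 1.22 rad clockwise from rest, measured from the tool's turn. From the box's own orientation I get 1.21 rad; the click is at 1.2. The white line stayed along the tool, so I saw no slip, and the arm was still when I handed in.
- **Bystanders:** the tape roll, flange, notebook and loupe showed no displacement in the pictures; I didn't measure them.

**What disagreed or failed:**
- The first move call was refused as "invalid input". It went through once every row had the hand value and I set the grip force.
- The two-view height of the handle top came out at 77 mm instead of 70 mm, and the dial bar's at 81 to 86 mm instead of 81 mm. Both came from short baselines, so I worked to the stated heights.
- I gripped the dial 8 mm higher than the suggested point so the fingertips would clear the disc.

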